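# Draw out the pull handle of a packed tester case

## Task

The wheeled tester case on the packing bench is packed and lies on its front: get its pull handle out, ready for me to swing the case down and wheel it off. Lift the hinged cover of the handle bay by its tab right over until it rests back on its stops, then press the release button in the grip, pull the handle straight out past the first stop as far as the second and last stop, and finish while still holding the grip there. Leave everything else on the bench standing where it is.

Things in the scene. Friction and masses are not known exactly. Their poses are not given: they have to be found in the camera images.
- case: grey wheeled hard case lying on its front, heavy, cannot shift: 460 (x) x 320 (y) x 170 mm high. Origin: centre of its underside, z up; -x end: handle end, +x end: wheels. Handle bay: recess in the top of the -x end, x -230 to -140, y +-105 mm, floor at z 105 mm, open to the end, roofed by the cover. Two rubber posts 16 mm high on the top at x -106 mm are the cover's stops
- cover (a joint): opening angle (rad) of the grey cover over the bay, 102 long x 208 wide x 6 mm, top 6 mm above the case's, with a 22 mm deep lip at its free (-x) edge; 0 shut, 2.93 back on its stops, 12 degrees short of flat. The free edge rises and goes over towards the wheel end. 0.12 kg, free hinge, lightly damped: falls shut below about 1.5, on to its stops beyond about 1.7
- cover_tab (a point): middle of the lift tab at the middle of the cover's free edge: black tongue 28 wide (case y), 10 thick, standing 30 mm out of the edge (point 17 mm out); 119 mm out from the hinge axis and 9 mm below it, at case (-259, 0, 169) mm when shut. Pinched from above across its width it turns between the fingers as the cover swings. Axes: the case's when shut
- cover_hinge (a point): middle of the cover's hinge axis, which runs along the case's y on the inboard side of the bay, at case (-140, 0, 178) mm
- pull_handle (a joint): how far the telescopic pull handle is drawn out (m): 0 stowed, first stop 0.12, second and last stop 0.24. It slides level on two tubes along the case's -x, about 4 N of friction, no spring. With the release not pressed a pin locks it at 0, 0.12 and 0.24 (1.5 mm of play); with the release held in it passes the first stop freely
- pull_bar: grip of the pull handle: black level bar 170 long (case y), 24 thick (x), 24 mm high, tubes at y +-70 mm. Origin: its centre, at case (-210, 0, 146) mm when stowed; axes as the case. Stowed, 58 mm is free behind it (+x) to the bay's back wall, and the bay's floor lies 29 mm below its underside; its outer side is open
- release (a joint): how far (m, 0 to 0.005) the release button is pressed in, towards +x. It sits in the middle of the grip's outer (-x) face, bare steel, 36 wide (y) x 17 mm high, 7 mm proud. Sprung: 2.5 N moves it, 6 N holds it fully in (then 2 mm proud); the handle is free once it is in by 4 mm. Pinching the middle of the grip between outer and inner faces presses it
- release_face (a point): centre of the button's outer face: 19 mm towards -x from the grip's centre when not pressed, same height
- dropper_a: one of three small dropper bottles (brown glass, white collar, black bulb), 30 mm across, 89 mm tall; origin under its base; a bystander
- dropper_b: another such dropper bottle; a bystander
- dropper_c: another such dropper bottle; a bystander
- soap_carton: small flat cardboard carton 100 x 65 x 36 mm lying on the bench below the lane in which the handle comes out; origin under its base; a bystander
- tape_roll: roll of packing tape lying flat, 100 mm across, 48 mm high, 76 mm hole; origin under its centre; a bystander
- cream_jar: squat white jar with grey lid, 70 mm across, 55 mm high; origin under its base; a bystander
- pump_bottle: white pump bottle with grey pump, 66 mm across, 192 mm tall; origin under its base; a bystander

How it is judged:
By the outcome, as a careful person would: the job done as asked, in the order asked, and still so for the second after the job is handed in, while the arm keeps its last pose, push and grip.
It also fails if it takes over 64 s, if anything falls off the work surface, if the arm or the gripper's body presses on something with over 40 N, if the wrist force passes 120 N, or if a joint passes its speed limit or range.

## Robot

A 6-joint arm with a two-finger parallel gripper is mounted at the origin on the work surface. World frame = base frame: x ahead of the robot, y to its left, z up, the work surface at z = 0. Lengths are in m, angles in degrees, forces in N, time in s.
With the tool pointing down it reaches from about 0.325 to 0.775 m from the base axis. Payload 5.5 kg.
Tool frame: the origin (TCP) lies at the very end of the fingers, on their centre line; the grasp point (between the pads) lies 19 mm behind it; x points along the fingers, y is the direction in which the jaws open and shut, and the axes are right-handed (so a half turn about x gives the same grasp; the last joint's range is limited). The gripper opens to 88 mm and grips with 3 to 60 N. Pads are 20 mm wide; open, the fingers measure 115 mm over their backs; the gripper's body (75 mm by 178 mm) begins 61 mm behind the grasp point.
Start: joints at [71.293, 5.22, 70.514, -0, 104.267, -3.249], TCP at [0.16, 0.578, 0.223] pointing down, gripper open.
Joint ranges: [-164.24, 164.24], [-49.07, 125.15], [9.68, 141.18], [-86.29, 266.29], [3.28, 154.24], [-151.56, 151.56]. Speed limits (degrees/s): [147.25, 147.25, 172.46, 180, 180, 180].

## Interface

Orientations are given as [roll, pitch, yaw] about the fixed x, y, z axes, in that order (R = Rz(yaw) Ry(pitch) Rx(roll)).
In Python, from plant import ctrl gives the robot as it stands. The module is installed in compiled form; this text tells all that it offers.
- The arm moves only by the tool drive_tool, never from a script. Its arguments are lists of equal length, an entry for each row: "offset": the shift along the tool's x, y, z in mm, a list of three; "delta_rot": the turn, a rotation vector about the tool's x, y, z in rad, a list of three. In form: {"offset": [[dx, dy, dz], ...], "delta_rot": [[rx, ry, rz], ...]}. A call has 1 to 5 rows; each row is the pose to reach, as a shift and turn from the pose commanded when the call began, along the tool's axes at that moment; what a row does not reach only later rows make up. A row lasts 1/12 s, in which the tool goes at most 41.7 mm and 7.16 degrees, less where a joint would pass 70% of its speed; a pose out of reach is approached as far as the arm can. A call with a gripper value outside its range is refused whole. "hand" is the finger opening in mm, from 0 to 87.8, set as the call begins (left out, the last holds). The fingers move at their own pace and stop on an object; "squeeze" is the grip in N (left out, the last holds). Time passes only in rows, so rows that repeat a pose let the fingers close. It gives the time, the measured TCP pose, the force and the opening at its end, in the units of the state.
- ctrl.read_state(): the state, without advancing time (a new reading comes with each control period).
- ctrl.get_image(name): name is "scene" or "top" or "wrist"; returns the picture (384x512x3 uint8, red, green, blue); there is no depth.
- ctrl.camera_params(name): a dict with "fx", "fy", "cx", "cy" (pixels), "rvec" (rotation vector, rad) and "tvec" (3), from world to camera coordinates, as OpenCV has them; the wrist camera has in their place "T_tool_cam" (4x4, takes a point from camera to tool coordinates, whose origin is the TCP and whose axes are the tool frame's). Camera axes: x right, y down, z forward; pixel columns grow to the right and rows downward; lengths in m; the calibration is good to about 2 mm. A picture is of the moment at which its call begins: read the wrist's pose just before it. camera_params takes no time and is no camera call.
- ctrl.sign_off(): hands the job in, once; it reports no verdict.
The state is a dict: "time": time; "joint_pos": joint angles; "qd": joint speeds; "tau": joint torques, N m; "tool_pos": TCP position; "tool_rot": TCP orientation; "ft_force": force on the tool from outside, world axes, zero at the start; "ft_torque": the same for the moment, N m; "finger_gap": finger opening in m.
Only numpy, scipy, OpenCV 4.12 (cv2) and the standard library are available. Lean on these libraries where they do the work, as an engineer would, in place of code of your own. Each camera call takes 0.05 s, during which the arm holds its last target.

## Working session

There is one attempt and no reset: what is moved stays moved. The work goes in short steps, Python scripts to look and compute and a tool call to move; the robot and the scene stay as the last step left them, time stands still between calls to the robot, and variables do not carry over. Pictures are saved under pics/ and viewed, and the job is handed in when it is done.

Besides the shell and the picture viewer there is one more tool, called after ">>>" as a command line: name --argument value ..., lists and objects as JSON in quotes. drive_tool: Moves the arm, as the interface text tells. Its arguments: {"type":"object","properties":{"offset":{"type":"array","items":{"type":"array","items":{"type":"number"}}},"delta_rot":{"type":"array","items":{"type":"array","items":{"type":"number"}}},"hand":{"type":"number"},"squeeze":{"type":"number"}},"required":["offset","delta_rot"]}

```bash
mkdir -p pics; ls; python3 - <<'E'
from plant import ctrl
import cv2,numpy as np
print(ctrl.read_state())
for n in ["scene","top","wrist"]:
    p=ctrl.camera_params(n); print(n,p)
    im=ctrl.get_image(n); cv2.imwrite(f"pics/{n}0.png",im[:,:,::-1])
E
```

```text
pics
{'time': 0.0, 'joint_pos': array([ 7.12930372e+01,  5.26311880e+00,  7.05815932e+01, -1.40371260e-03,
        1.04270071e+02, -3.24860602e+00]), 'qd': array([ 0.11591908,  0.0324538 , -0.03350627, -0.04746224, -0.0701773 ,
        0.06422033]), 'tau': array([ 2.52236416e-03, -4.46471393e+01, -4.06432593e+01,  6.98527624e-02,
        2.98622134e-02, -1.93190372e-04]), 'tool_pos': array([0.15982957, 0.57799018, 0.22150964]), 'tool_rot': array([ -92.56922474,   89.88520931, -108.02792619]), 'ft_force': array([-0.30341625,  0.40860383,  0.00730471]), 'ft_torque': array([-0.01442572,  0.00552646,  0.03156757]), 'finger_gap': 0.08767706743467218}
scene {'fx': 485.4781107967504, 'fy': 485.4781107967504, 'cx': 257.33720426665633, 'cy': 190.49146016608225, 'rvec': array([ 1.92561034,  1.39129737, -0.63234178]), 'tvec': array([-0.23864607, -0.24785637,  1.95321482])}
top {'fx': 372.62208234865835, 'fy': 372.62208234865835, 'cx': 255.92013936769416, 'cy': 192.72869290378728, 'rvec': array([ 2.20829406, -2.17649068,  0.09395117]), 'tvec': array([0.04452486, 0.55238689, 1.06930211])}
wrist {'fx': 329.93742070477964, 'fy': 329.93742070477964, 'cx': 254.8516521251563, 'cy': 188.81646182707743, 'T_tool_cam': array([[ 1.46399175e-04, -2.65242495e-01,  9.64181724e-01,
        -1.61670664e-01],
       [ 9.99999229e-01, -1.15028277e-03, -4.68275763e-04,
        -4.56382951e-04],
       [ 1.23328825e-03,  9.64181049e-01,  2.65242122e-01,
        -7.15644393e-02],
       [ 0.00000000e+00,  0.00000000e+00,  0.00000000e+00,
         1.00000000e+00]])}
```

View pics/scene0.png

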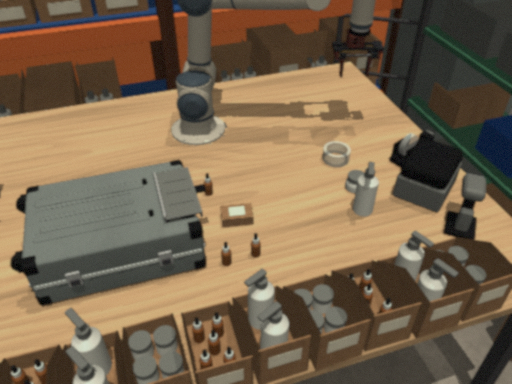

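View pics/top0.png

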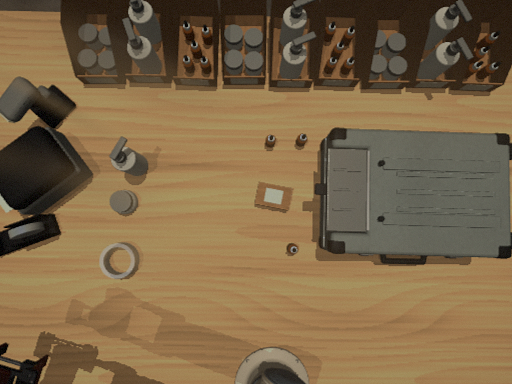

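View pics/wrist0.png

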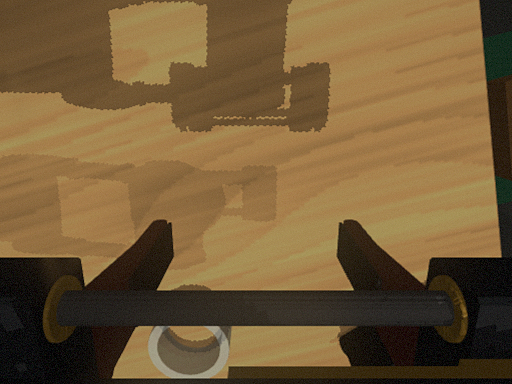

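```bash
cat > h.py <<'E'
import numpy as np,cv2
from scipy.spatial.transform import Rotation as R
from plant import ctrl
def ray(name,uv,z):
    p=ctrl.camera_params(name); Rm=R.from_rotvec(p['rvec']).as_matrix(); t=p['tvec']
    d=Rm.T@np.array([(uv[0]-p['cx'])/p['fx'],(uv[1]-p['cy'])/p['fy'],1]); c=-Rm.T@t
    return c+d*(z-c[2])/d[2]
def proj(name,P):
    p=ctrl.camera_params(name)
    K=np.array([[p['fx'],0,p['cx']],[0,p['fy'],p['cy']],[0,0,1.]])
    return cv2.projectPoints(np.array(P,float).reshape(-1,3),p['rvec'],p['tvec'],K,None)[0].reshape(-1,2)
def projw(P,s):
    T=ctrl.camera_params('wrist')['T_tool_cam'];p=ctrl.camera_params('wrist')
    Rt=R.from_euler('xyz',s['tool_rot'],degrees=True).as_matrix()
    q=(np.array(P).reshape(-1,3)-s['tool_pos'])@Rt
    c=(q-T[:3,3])@T[:3,:3]
    return np.c_[c[:,0]/c[:,2]*p['fx']+p['cx'],c[:,1]/c[:,2]*p['fy']+p['cy']]
E
python3 - <<'E'
import cv2
im=cv2.imread('pics/top0.png')
cv2.imwrite('pics/top0a.png',cv2.resize(im[115:270,310:512],None,fx=3.9,fy=3.8,interpolation=cv2.INTER_CUBIC))
cv2.imwrite('pics/top0b.png',cv2.resize(im[120:270,240:380],None,fx=4,fy=4,interpolation=cv2.INTER_CUBIC))
im=cv2.imread('pics/scene0.png')
cv2.imwrite('pics/scene0a.png',cv2.resize(im[150:310,10:270],None,fx=3,fy=3,interpolation=cv2.INTER_CUBIC))
E
```

```text
(no output)
```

View pics/top0a.png

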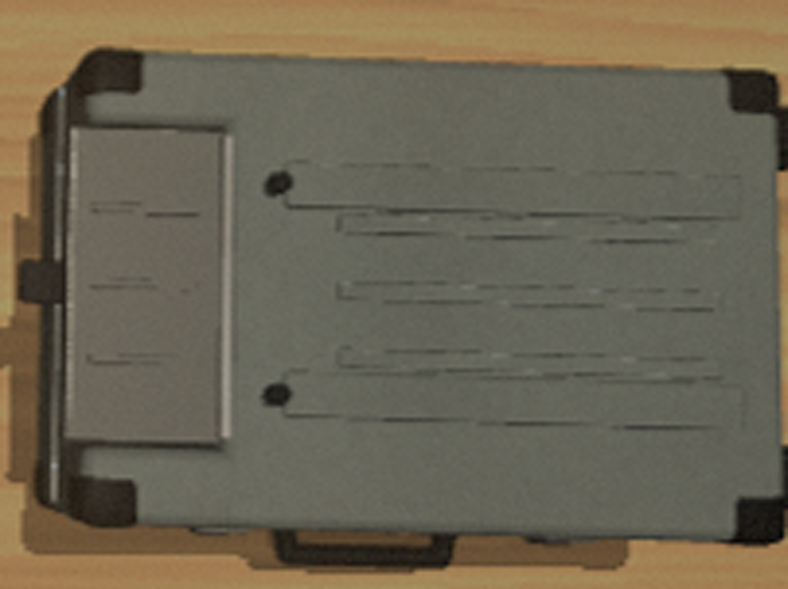

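View pics/top0b.png

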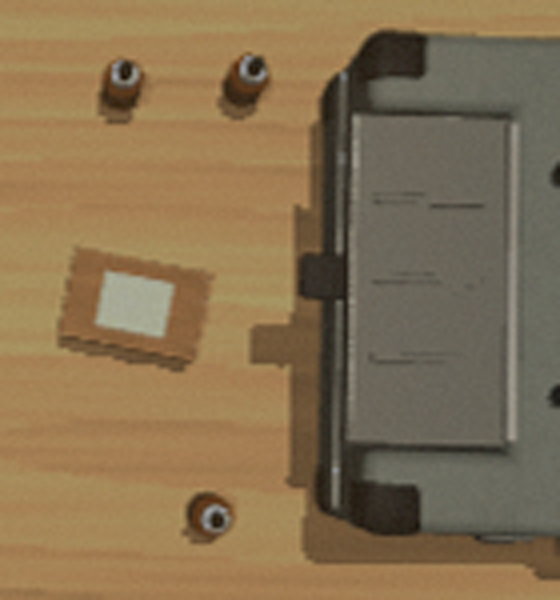

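View pics/scene0a.png

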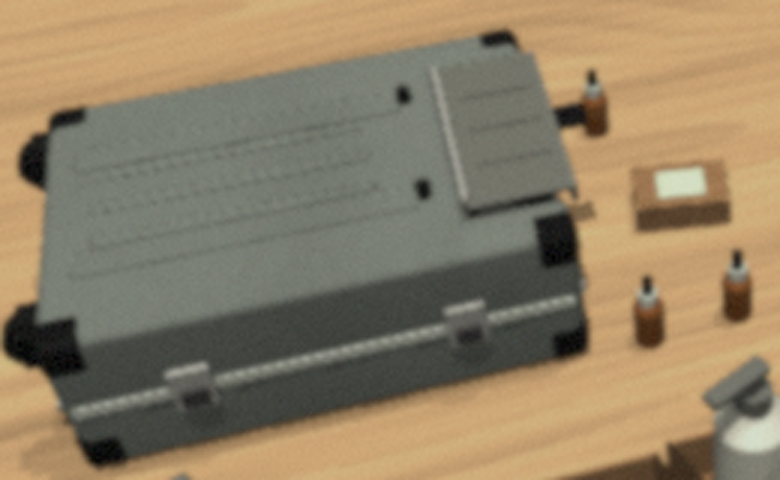

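```bash
cat > fit.py <<'E'
from h import *
from scipy.optimize import least_squares
def full(p,ox,oy,sx,sy): return ((p[0]+.5)/sx-.5+ox,(p[1]+.5)/sy-.5+oy)
a=lambda p: full(p,310,115,3.9,3.8)
obs=[((-.242,.104,.176),a((71,127))),((-.242,-.104,.176),a((66,441))),((-.259,0,.174),a((41,281))),
 ((-.140,.104,.176),a((226,130))),((-.140,-.104,.176),a((222,441)))]
# posts, y unknown
b=lambda p: full(p,240,120,4,4)
def res(q):
    c,s=np.cos(q[2]),np.sin(q[2])
    P=[o[0] for o in obs]+[(-.106,q[3],.186),(-.106,-q[3],.186)]
    U=[o[1] for o in obs]+[a((278,181)),a((277,393))]
    W=np.array([(q[0]+c*x-s*y,q[1]+s*x+c*y,z) for x,y,z in P])
    return (proj('top',W)-np.array(U)).ravel()
r=least_squares(res,[.5,-.3,-np.pi/2,.07])
print(r.x,np.degrees(r.x[2]),r.fun.reshape(-1,2).round(2))
s=ctrl.camera_params('scene')
for n,(uv,z) in dict(dA=((124,72),.089),dB=((254,66),.089),dC=((213,518),.089),c1=((80,247),.036),c2=((213,272),.036),c3=((190,358),.036),c4=((58,335),.036)).items():
    print(n,ray('top',b(uv),z).round(3))
q=r.x;c,sn=np.cos(q[2]),np.sin(q[2])
W=lambda x,y,z:(q[0]+c*x-sn*y,q[1]+sn*x+c*y,z)
for n,P in dict(tab=(-.259,0,.169),hinge=(-.14,0,.178),bar=(-.21,0,.146),barout=(-.45,0,.146)).items(): print(n,np.round(W(*P),4))
# scene check
im=cv2.imread('pics/scene0.png')
for P in [(-.242,.104,.176),(-.242,-.104,.176),(-.14,.104,.176),(-.14,-.104,.176),(-.274,0,.169),(-.106,q[3],.186),(-.106,-q[3],.186)]:
    u=proj('scene',[W(*P)])[0]; cv2.circle(im,tuple(np.round(u).astype(int)),1,(0,0,255),-1)
cv2.imwrite('pics/scene0c.png',cv2.resize(im[150:310,10:270],None,fx=3,fy=3,interpolation=cv2.INTER_CUBIC))
E
python3 fit.py
```

```text
[ 0.55004827 -0.36408979 -1.58451029  0.06960342] -90.78575220079466 [[-0.75 -0.35]
 [-0.65 -0.36]
 [-0.55 -0.02]
 [-0.34  0.08]
 [ 0.15  0.76]
 [ 1.03 -0.07]
 [ 1.09 -0.07]]
dA [0.7   0.015 0.089]
dB [ 0.706 -0.075  0.089]
dC [ 0.395 -0.049  0.089]
c1 [0.583 0.043 0.036]
c2 [ 0.567 -0.054  0.036]
c3 [ 0.505 -0.037  0.036]
c4 [0.52  0.057 0.036]
tab [ 0.5536 -0.1051  0.169 ]
hinge [ 0.552  -0.2241  0.178 ]
bar [ 0.5529 -0.1541  0.146 ]
barout [0.5562 0.0859 0.146 ]
```

View pics/scene0c.png

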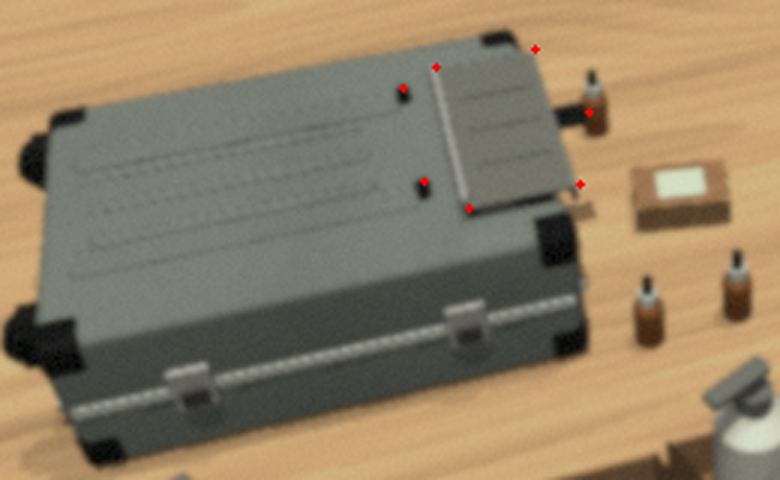

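```bash
cat >> h.py <<'E'
def st():
    s=ctrl.read_state(); M=R.from_euler('xyz',s['tool_rot'],degrees=True).as_matrix()
    return s,M
CASE=np.array([.5500,-.3641,-1.5845])
def setcase(): pass
def W(x,y,z,q=CASE):
    c,s=np.cos(q[2]),np.sin(q[2]); return np.array([q[0]+c*x-s*y,q[1]+s*x+c*y,z])
def casemat(q=CASE): return R.from_euler('z',q[2]).as_matrix()
def goto(pos,M2=None):
    "offset mm in tool axes, rotvec, from measured pose"
    s,M=st()
    if M2 is None: M2=M
    return (M.T@(np.array(pos)-s['tool_pos'])*1000).round(1),R.from_matrix(M.T@M2).as_rotvec().round(4)
def down(ydir):
    x=np.array([0,0,-1.]);y=np.array([ydir[0],ydir[1],0.]);y/=np.linalg.norm(y);return np.column_stack([x,y,np.cross(x,y)])
E
python3 - <<'E'
from h import *
s,M=st();print(M.round(3))
C=casemat()
for sg in(1,-1):
    for ax in (0,1):
        print(sg,ax,goto(W(-.259,0,.27),down(sg*C[:,ax])))
E
```

```text
[[-0.     0.267  0.964]
 [-0.001  0.964 -0.267]
 [-1.    -0.002 -0.   ]]
1 0 (array([ -47.5, -553.6,  561.6]), array([2.8855e+00, 2.2000e-03, 4.0000e-04]))
1 1 (array([ -47.5, -553.6,  561.6]), array([1.3147e+00, 9.0000e-04, 1.4000e-03]))
-1 0 (array([ -47.5, -553.6,  561.6]), array([-0.2561, -0.0003,  0.0015]))
-1 1 (array([ -47.5, -553.6,  561.6]), array([-1.8269e+00, -1.5000e-03,  1.0000e-03]))
```

>>> drive_tool --offset '[[-12, -27, 27], [-24, -54, 54], [-36, -81, 81], [-48, -108, 108], [-60, -135, 135]]' --delta_rot '[[0.11, 0, 0], [0.22, 0, 0], [0.33, 0, 0], [0.44, 0, 0], [0.55, 0, 0]]' --hand 50 --squeeze 12

```text
time: 0.57
tool_pos: [0.2544, 0.4106, 0.2828]
tool_rot: [-66.5, 90.0, -113.8]
ft_force: [1.0, 0.4, 0.8]
finger_gap: 0.0585
```

```bash
python3 - <<'E'
from h import *
C=casemat()
print(goto(W(-.259,0,.29),down(C[:,1])),st()[0]['tool_pos'],st()[0]['joint_pos'])
E
```

```text
(array([  -7. , -130.4,  581.7]), array([7.599e-01, 4.000e-04, 4.000e-04])) [0.25437653 0.41055208 0.28277857] [ 5.41859645e+01 -1.14774918e+01  8.04683367e+01 -7.37851008e-03
  1.11041432e+02  1.14298020e+01]
```

>>> drive_tool --offset '[[0, -8, 38], [0, -16, 76], [0, -24, 114], [0, -32, 152], [0, -40, 190]]' --delta_rot '[[0.11, 0, 0], [0.22, 0, 0], [0.33, 0, 0], [0.44, 0, 0], [0.55, 0, 0]]'

```text
time: 0.98
tool_pos: [0.3549, 0.2443, 0.2825]
tool_rot: [109.2, 90.0, 30.4]
ft_force: [0.6, 0.4, -0.3]
finger_gap: 0.05
```

```bash
python3 - <<'E'
from h import *
C=casemat()
print(goto(W(-.259,0,.29),down(C[:,1])),st()[0]['tool_pos'],st()[0]['joint_pos'])
E
```

```text
(array([ -7.5, 126.9, 381.4]), array([ 2.096e-01, -1.000e-04, -2.000e-04])) [0.35486411 0.24427146 0.28254737] [ 3.00150409e+01 -1.94189125e+01  8.70139233e+01  8.83732413e-05
  1.12393296e+02  1.87921349e+01]
```

>>> drive_tool --offset '[[0, 12, 38], [0, 24, 76], [0, 36, 114], [0, 48, 152], [0, 60, 190]]' --delta_rot '[[0.05, 0, 0], [0.1, 0, 0], [0.15, 0, 0], [0.2, 0, 0], [0.21, 0, 0]]'

```text
time: 1.4
tool_pos: [0.4516, 0.0699, 0.2826]
tool_rot: [126.4, 90.0, 35.7]
ft_force: [0.4, -0.1, 0.0]
finger_gap: 0.0502
```

```bash
python3 - <<'E'
from h import *
C=casemat()
print(goto(W(-.259,0,.29),down(C[:,1])),st()[0]['tool_pos'],st()[0]['joint_pos'])
E
```

```text
(array([ -7.4, 104. , 173.8]), array([ 0.002 , -0.0001, -0.0002])) [0.45160677 0.06985635 0.28255836] [ 4.52130693e+00 -1.54551869e+01  8.38475822e+01  6.85921667e-03
  1.11597070e+02  5.19534538e+00]
```

>>> drive_tool --offset '[[0, 22, 30], [0, 44, 60], [0, 66, 90], [0, 88, 120], [0, 104, 140]]' --delta_rot '[[0, 0, 0], [0, 0, 0], [0, 0, 0], [0, 0, 0], [0.002, 0, 0]]'

```text
time: 1.82
tool_pos: [0.5549, -0.072, 0.2816]
tool_rot: [-69.0, 89.9, -159.8]
ft_force: [0.4, -0.5, -0.5]
finger_gap: 0.0499
```

>>> drive_tool --offset '[[0, 0, 0]]' --delta_rot '[[0, 0, 0]]'

```text
time: 1.9
tool_pos: [0.5554, -0.073, 0.2801]
tool_rot: [-78.5, 89.8, -169.4]
ft_force: [0.4, 0.5, 0.2]
finger_gap: 0.0497
```

```bash
python3 - <<'E'
from h import *
C=casemat()
s,M=st()
im=ctrl.get_image('wrist'); cv2.imwrite('pics/w1.png',im[:,:,::-1])
cv2.imwrite('pics/w1b.png',cv2.resize(im[:,:,::-1],(800,600),interpolation=cv2.INTER_CUBIC))
print(goto(W(-.259,0,.29),down(C[:,1])),s['tool_pos'],s['tool_rot'],s['joint_pos'])
np.savez('w1.npz',p=s['tool_pos'],M=M)
for P in [(-.259,0,.174),(-.272,.014,.174),(-.272,-.014,.174),(-.242,.104,.176),(-.242,-.104,.176),(-.14,.104,.176),(-.14,-.104,.176)]: print(P,projw(W(*P),s))
E
```

```text
(array([-9.3, -0.4, 34.2]), array([-0.0005, -0.0005,  0.0032])) [ 0.55538688 -0.07295881  0.28007239] [ -78.46195168   89.81064057 -169.35784212] [-1.09201960e+01  3.38925547e-01  6.96960923e+01 -7.41249697e-02
  1.10141074e+02 -1.00497223e+01]
(-0.259, 0, 0.174) [[253.01870707 222.44171014]]
(-0.272, 0.014, 0.174) [[269.31504637 208.17144081]]
(-0.272, -0.014, 0.174) [[236.58733858 208.23785777]]
(-0.242, 0.104, 0.176) [[372.26211435 241.30552165]]
(-0.242, -0.104, 0.176) [[134.23993483 241.69838267]]
(-0.14, 0.104, 0.176) [[362.49550132 339.76860376]]
(-0.14, -0.104, 0.176) [[144.93215191 339.88430444]]
```

View pics/w1b.png

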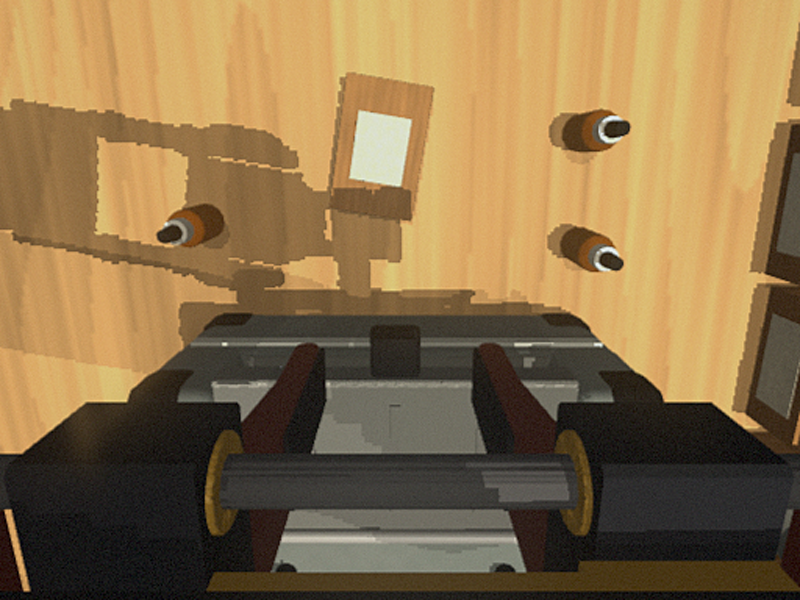

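>>> drive_tool --offset '[[0, 0, 34], [40, -0.5, 34], [80, -0.5, 34], [105, -0.5, 34], [121, -0.5, 34]]' --delta_rot '[[0, 0, 0.003], [0, 0, 0.003], [0, 0, 0.003], [0, 0, 0.003], [0, 0, 0.003]]'

```text
time: 2.37
tool_pos: [0.5511, -0.1015, 0.1577]
tool_rot: [-130.9, 89.9, 138.6]
ft_force: [0.0, -0.2, 0.4]
finger_gap: 0.0501
```

>>> drive_tool --offset '[[0, 0, 0], [0, 0, 0]]' --delta_rot '[[0, 0, 0], [0, 0, 0]]'

```text
time: 2.53
tool_pos: [0.5523, -0.1019, 0.1614]
tool_rot: [111.4, 89.9, 20.8]
ft_force: [0.3, -0.2, 0.5]
finger_gap: 0.05
```

```bash
python3 - <<'E'
from h import *
C=casemat()
s,M=st()
im=ctrl.get_image('wrist'); 
cv2.imwrite('pics/w2b.png',cv2.resize(im[:,:,::-1],(800,600),interpolation=cv2.INTER_CUBIC))
print(goto(W(-.259,0,.159),down(C[:,1])),s['tool_pos'],s['ft_force'])
E
```

```text
(array([4.1, 0.4, 2.9]), array([ 0.0038,  0.0001, -0.0045])) [ 0.55229747 -0.10190612  0.16143738] [ 0.31082172 -0.21100372  0.49909198]
```

View pics/w2b.png

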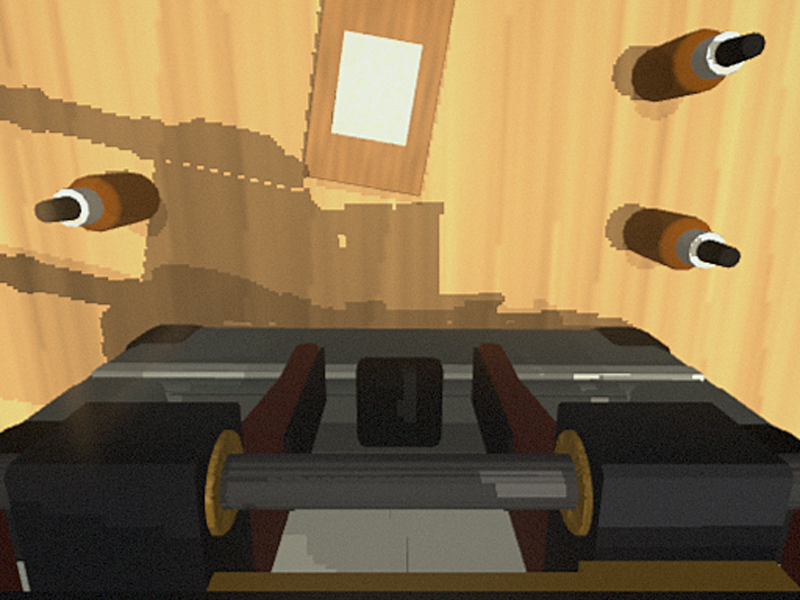

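>>> drive_tool --offset '[[2, 0, 2], [2, 0, 2], [2, 0, 2], [2, 0, 2], [2, 0, 2]]' --delta_rot '[[0, 0, 0], [0, 0, 0], [0, 0, 0], [0, 0, 0], [0, 0, 0]]' --hand 20 --squeeze 14

```text
time: 3.0
tool_pos: [0.5526, -0.1051, 0.1607]
tool_rot: [86.6, 89.9, -4.0]
ft_force: [-4.8, 0.7, 5.1]
finger_gap: 0.0277
```

```bash
python3 - <<'E'
from h import *
s,M=st()
print(s['tool_pos'],s['ft_force'],s['finger_gap'],M.round(4))
# arc plan: offset relative to tab now, in tool axes (x down,y~case y,z~ +case x)
for th in np.arange(0,2.95,.15):
    v=np.array([-.119,-.009]); # x,z
    c,sn=np.cos(th),np.sin(th)
    # rotation: -x ->+z : x'=x c + z s ; z' = -x s + z c
    d=np.array([v[0]*c+v[1]*sn, -v[0]*sn+v[1]*c])-v
    print(round(th,2),'xdown',round(-d[1]*1000,1),'z',round(d[0]*1000,1))
E
```

```text
[ 0.55257282 -0.10514913  0.1607428 ] [-4.7881254   0.74999238  5.11183098] 0.02774795908925289 [[ 2.500e-03  9.999e-01 -1.130e-02]
 [-2.000e-04 -1.130e-02 -9.999e-01]
 [-1.000e+00  2.500e-03  1.000e-04]]
0.0 xdown -0.0 z 0.0
0.15 xdown -17.9 z -0.0
0.3 xdown -35.6 z 2.7
0.45 xdown -52.7 z 7.9
0.6 xdown -68.8 z 15.7
0.75 xdown -83.5 z 25.8
0.9 xdown -96.6 z 38.0
1.05 xdown -107.7 z 52.0
1.2 xdown -116.7 z 67.5
1.35 xdown -123.1 z 84.2
1.5 xdown -127.1 z 101.6
1.65 xdown -128.3 z 119.4
1.8 xdown -126.9 z 137.3
1.95 xdown -122.9 z 154.7
2.1 xdown -116.3 z 171.3
2.25 xdown -107.2 z 186.8
2.4 xdown -96.0 z 200.7
2.55 xdown -82.8 z 212.8
2.7 xdown -68.0 z 222.7
2.85 xdown -51.8 z 230.4
```

>>> drive_tool --offset '[[-18, 0, 0], [-35.5, 0, 2.5], [-52.5, 0, 8], [-69, 0, 15.5], [-83.5, 0, 26]]' --delta_rot '[[0, 0, 0], [0, 0, 0], [0, 0, 0], [0, 0, 0], [0, 0, 0]]'

```text
time: 3.42
tool_pos: [0.5521, -0.1307, 0.2438]
tool_rot: [118.4, 89.9, 27.8]
ft_force: [-1.3, 0.1, -0.9]
finger_gap: 0.0278
```

Forces are small and the gap still reads 27.8 mm. I'm continuing the arc.

>>> drive_tool --offset '[[-13, 0, 12], [-24, 0, 26], [-33, 0, 41.5], [-39.5, 0, 58.5], [-43.5, 0, 76]]' --delta_rot '[[0, 0, 0], [0, 0, 0], [0, 0, 0], [0, 0, 0], [0, 0, 0]]'

```text
time: 3.83
tool_pos: [0.551, -0.2072, 0.2883]
tool_rot: [100.7, 89.8, 10.1]
ft_force: [-3.9, 1.8, 1.4]
finger_gap: 0.0278
```

```bash
python3 - <<'E'
from h import *
s,M=st()
im=ctrl.get_image('scene'); print(s['tool_pos'],s['joint_pos'])
cv2.imwrite('pics/s3.png',cv2.resize(im[100:310,10:290,::-1],None,fx=2.8,fy=2.8,interpolation=cv2.INTER_CUBIC))
E
```

```text
[ 0.55095843 -0.20716355  0.28834997] [-2.39765575e+01  4.69136669e+00  6.43646658e+01  1.05483856e-01
  1.10798142e+02 -2.33473126e+01]
```

View pics/s3.png

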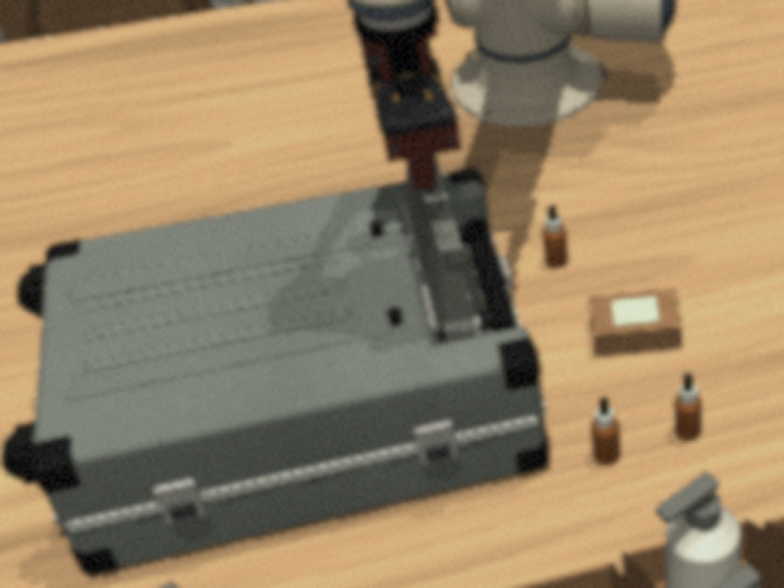

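>>> drive_tool --offset '[[-1, 0, 18], [0, 0, 35.5], [4, 0, 53], [11, 0, 69.5], [20, 0, 85]]' --delta_rot '[[0, 0, 0], [0, 0, 0], [0, 0, 0], [0, 0, 0], [0, 0, 0]]'

```text
time: 4.3
tool_pos: [0.5496, -0.2945, 0.27]
tool_rot: [48.4, 89.6, -42.3]
ft_force: [-6.9, -2.4, 7.4]
finger_gap: 0.0278
```

>>> drive_tool --offset '[[11, 0, 14], [24.5, 0, 26], [39, 0, 36], [50, 0, 41], [55, 0, 43]]' --delta_rot '[[0, 0, 0], [0, 0, 0], [0, 0, 0], [0, 0, 0], [0, 0, 0]]'

```text
time: 4.72
tool_pos: [0.5488, -0.3396, 0.2115]
tool_rot: [19.6, 89.6, -71.4]
ft_force: [-5.1, -9.8, 4.8]
finger_gap: 0.0275
```

```bash
python3 - <<'E'
from h import *
s,M=st()
im=ctrl.get_image('scene'); print(s['tool_pos'],s['ft_force'])
cv2.imwrite('pics/s4.png',cv2.resize(im[100:310,10:290,::-1],None,fx=2.8,fy=2.8,interpolation=cv2.INTER_CUBIC))
E
```

```text
[ 0.54882994 -0.33955732  0.21145335] [-5.11551143 -9.84254995  4.79779811]
```

View pics/s4.png

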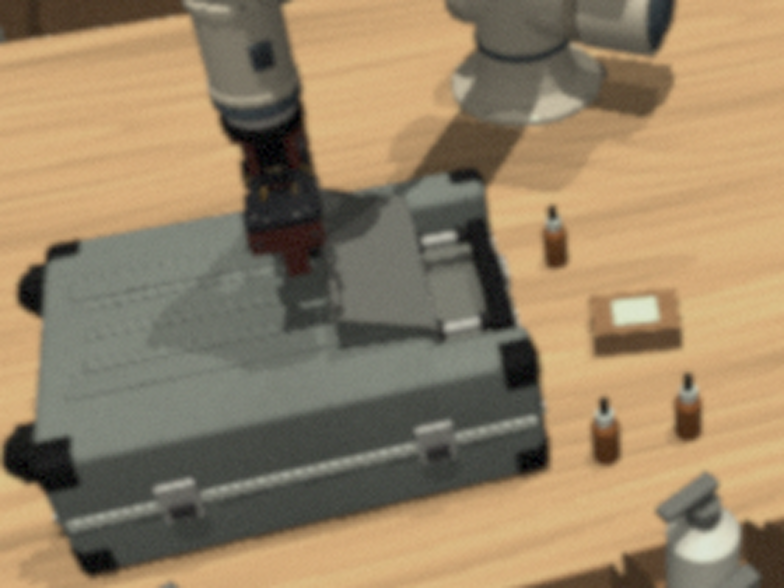

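>>> drive_tool --offset '[[5, 0, 1], [8, 0, 2], [8, 0, 2]]' --delta_rot '[[0, 0, 0], [0, 0, 0], [0, 0, 0]]'

```text
time: 5.02
tool_pos: [0.5488, -0.3412, 0.2045]
tool_rot: [18.9, 89.6, -72.0]
ft_force: [-5.9, -10.2, 5.0]
finger_gap: 0.0281
```

>>> drive_tool --offset '[[0, 0, 2], [0, 0, 2], [0, 0, 2], [0, 0, 2]]' --delta_rot '[[0, 0, 0], [0, 0, 0], [0, 0, 0], [0, 0, 0]]' --hand 60

```text
time: 5.35
tool_pos: [0.5506, -0.3387, 0.2034]
tool_rot: [99.1, 89.8, 8.5]
ft_force: [-0.2, -0.4, 0.1]
finger_gap: 0.0511
```

```bash
python3 - <<'E'
from h import *
s,M=st()
im=ctrl.get_image('wrist'); print(s['tool_pos'],s['ft_force'],s['finger_gap'],s['joint_pos'])
cv2.imwrite('pics/w5.png',cv2.resize(im[:,:,::-1],(800,600),interpolation=cv2.INTER_CUBIC))
E
```

```text
[ 0.5506291  -0.33870313  0.20337354] [-0.24843324 -0.41964979  0.09846483] 0.05111402679542171 [-34.67719443  12.20297801  64.78527118   0.12486593 102.88190744
 -34.04704049]
```

View pics/w5.png

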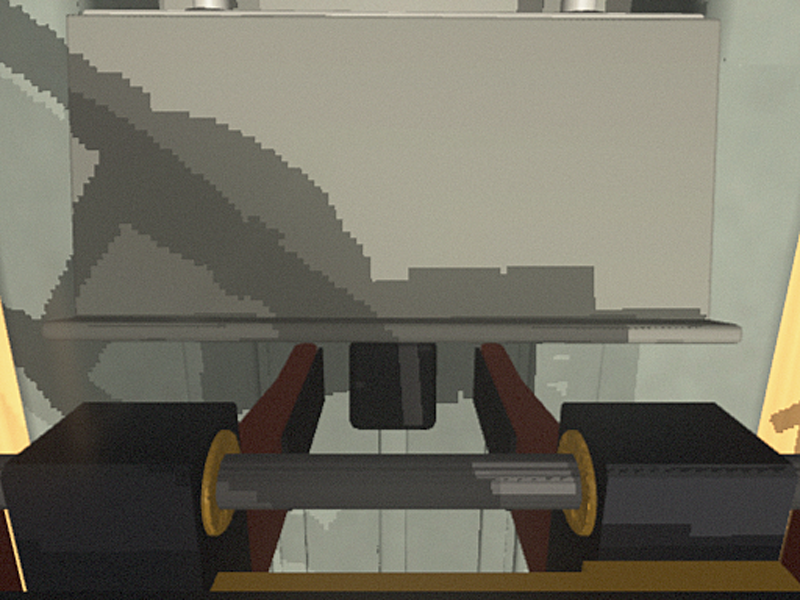

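>>> drive_tool --offset '[[-30, 0, 0], [-65, 0, 0], [-90, 0, -15], [-90, 0, -40], [-90, 0, -65]]' --delta_rot '[[0, 0, 0], [0, 0, 0], [0.1, 0, 0], [0.22, 0, 0], [0.34, 0, 0]]'

```text
time: 5.82
tool_pos: [0.5514, -0.2738, 0.2962]
tool_rot: [94.4, 89.6, -16.1]
ft_force: [0.2, 0.3, -0.1]
finger_gap: 0.0599
```

```bash
python3 - <<'E'
from h import *
C=casemat();s,M=st()
print(goto(W(-.21,0,.27),down(C[:,0])),s['tool_pos'],s['ft_force'],s['joint_pos'])
E
```

```text
(array([  26. ,  -40.7, -112.6]), array([ 1.2268, -0.005 , -0.006 ])) [ 0.55137043 -0.27383078  0.29621913] [ 0.17711452  0.34205598 -0.06275303] [-2.96322723e+01  8.99374167e+00  5.89068630e+01  1.05319501e-01
  1.11692621e+02 -9.10031331e+00]
```

>>> drive_tool --offset '[[0, -8, -22], [0, -16, -44], [0, -24, -66], [0, -32, -88], [0, -41, -113]]' --delta_rot '[[0.122, 0, 0], [0.244, 0, 0], [0.366, 0, 0], [0.488, 0, 0], [0.61, 0, 0]]'

```text
time: 6.23
tool_pos: [0.5511, -0.1527, 0.2936]
tool_rot: [144.6, 89.8, -0.8]
ft_force: [0.2, -0.9, -0.2]
finger_gap: 0.0602
```

>>> drive_tool --offset '[[0, 0, 0], [0, 0, 0], [0, 0, 0], [0, 0, 0], [0, 0, 0]]' --delta_rot '[[0.122, 0, 0], [0.244, 0, 0], [0.366, 0, 0], [0.488, 0, 0], [0.61, 0, 0]]'

```text
time: 6.65
tool_pos: [0.5513, -0.1533, 0.2936]
tool_rot: [-177.4, 89.8, 2.3]
ft_force: [0.0, -0.5, -0.9]
finger_gap: 0.0601
```

>>> drive_tool --offset '[[0, 0, 0]]' --delta_rot '[[0, 0, 0]]'

```text
time: 6.73
tool_pos: [0.5512, -0.1534, 0.2936]
tool_rot: [-177.6, 89.8, 2.2]
ft_force: [0.6, -0.3, -0.5]
finger_gap: 0.0598
```

```bash
python3 - <<'E'
from h import *
C=casemat();s,M=st()
im=ctrl.get_image('wrist')
print(goto(W(-.212,0,.27),down(C[:,0])),s['tool_pos'],s['ft_force'],s['joint_pos'])
cv2.imwrite('pics/w6.png',cv2.resize(im[:,:,::-1],(800,600),interpolation=cv2.INTER_CUBIC))
for P in [(-.222,0,.158),(-.198,0,.158),(-.229,0,.146),(-.229,.018,.154),(-.229,-.018,.154),(-.198,.085,.158),(-.222,.085,.158)]: print(P,projw(W(*P),s)*1.5625)
im=ctrl.get_image('scene')
cv2.imwrite('pics/s6.png',cv2.resize(im[100:310,10:290,::-1],None,fx=2.8,fy=2.8,interpolation=cv2.INTER_CUBIC))
E
```

```text
(array([23.6, -1.4, -1.6]), array([ 0.0164, -0.0031,  0.0001])) [ 0.55124463 -0.1533914   0.29358868] [ 0.63260491 -0.34710937 -0.50692371] [-1.89952536e+01  2.27347457e+00  6.63409721e+01  6.79067298e-02
  1.11222572e+02  7.12457384e+01]
(-0.222, 0, 0.158) [[378.14596318 278.87888857]]
(-0.198, 0, 0.158) [[418.62230165 279.22067623]]
(-0.229, 0, 0.146) [[367.49949874 274.26559876]]
(-0.229, 0.018, 0.154) [[366.51259936 247.57765496]]
(-0.229, -0.018, 0.154) [[366.94979289 306.00676509]]
(-0.198, 0.085, 0.158) [[421.56979053 128.77755506]]
(-0.222, 0.085, 0.158) [[377.91511746 128.37891576]]
```

View pics/w6.png

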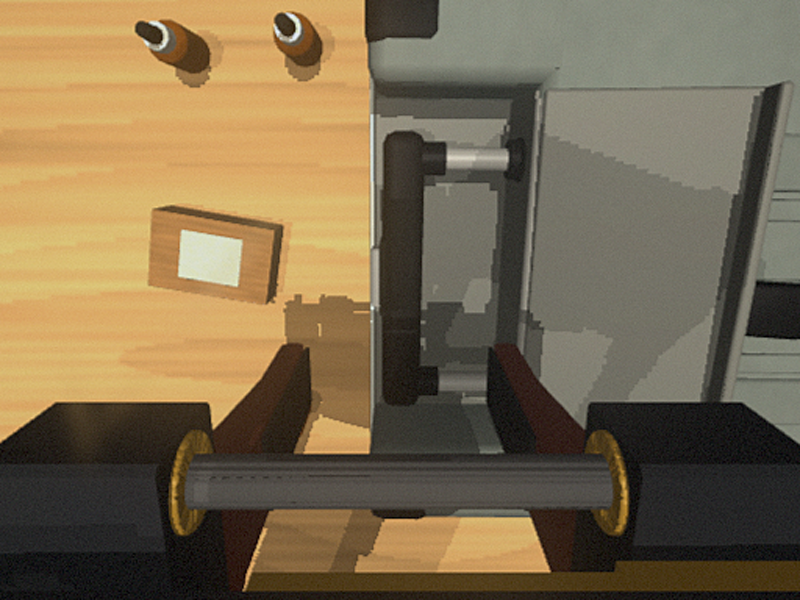

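View pics/s6.png

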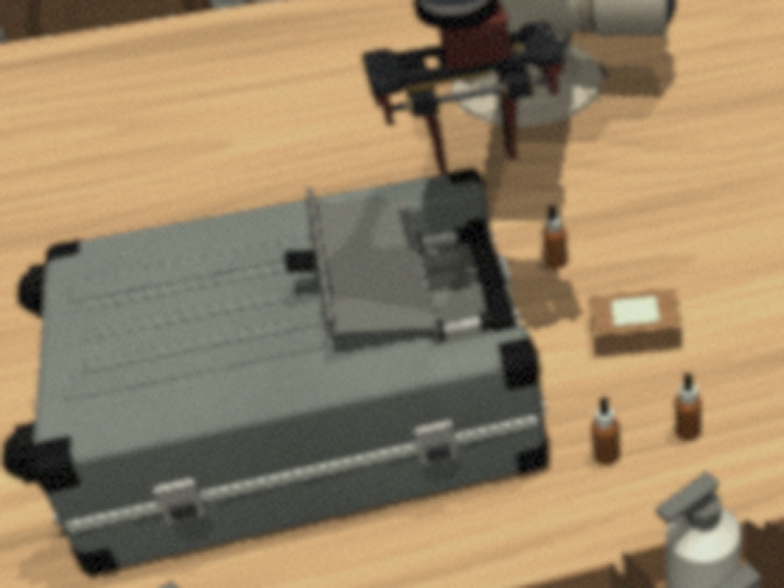

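>>> drive_tool --offset '[[0, 0, -1.5], [40, 0, -1.5], [80, 0, -1.5], [120, 0, -1.5], [140, 0, -1.5]]' --delta_rot '[[0.016, -0.003, 0], [0.016, -0.003, 0], [0.016, -0.003, 0], [0.016, -0.003, 0], [0.016, -0.003, 0]]'

```text
time: 7.25
tool_pos: [0.5512, -0.1532, 0.1477]
tool_rot: [-18.3, 89.6, 160.9]
ft_force: [-0.6, -0.2, -0.7]
finger_gap: 0.0598
```

>>> drive_tool --offset '[[15, 0, 0], [26, 0, 0], [26, 0, 0], [26, 0, 0]]' --delta_rot '[[0, 0, 0], [0, 0, 0], [0, 0, 0], [0, 0, 0]]'

```text
time: 7.58
tool_pos: [0.5531, -0.1539, 0.1279]
tool_rot: [-26.5, 90.0, 152.6]
ft_force: [-0.1, -0.2, 1.2]
finger_gap: 0.0603
```

```bash
python3 - <<'E'
from h import *
C=casemat();s,M=st()
im=ctrl.get_image('wrist')
print(goto(W(-.211,0,.127),down(C[:,0])),s['tool_pos'],s['ft_force'],s['joint_pos'])
cv2.imwrite('pics/w7.png',cv2.resize(im[:,:,::-1],(800,600),interpolation=cv2.INTER_CUBIC))
E
```

```text
(array([ 2. , -0.9,  0.8]), array([-0.002 , -0.0017, -0.0006])) [ 0.55314078 -0.15386583  0.12787085] [-0.09205087 -0.21061356  1.22355285] [-1.89408054e+01  1.35204264e+00  8.41174548e+01  1.63118505e-03
  9.45414162e+01  7.19478861e+01]
```

View pics/w7.png

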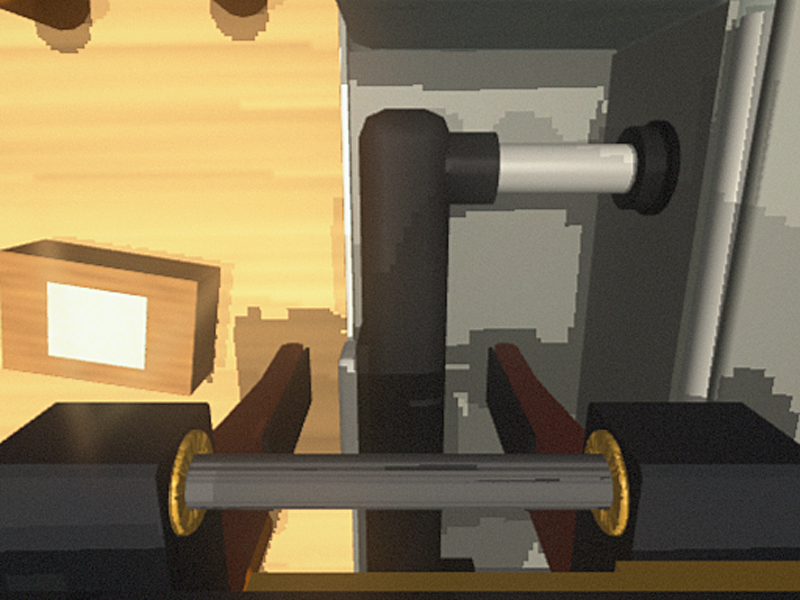

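>>> drive_tool --offset '[[1, 0, 0], [1, 0, 0], [1, 0, 0], [1, 0, 0], [1, 0, 0]]' --delta_rot '[[0, 0, 0], [0, 0, 0], [0, 0, 0], [0, 0, 0], [0, 0, 0]]' --hand 15 --squeeze 30

```text
time: 8.05
tool_pos: [0.5534, -0.1534, 0.1273]
tool_rot: [-139.2, 89.9, 39.9]
ft_force: [0.3, 3.9, 1.7]
finger_gap: 0.03
```

>>> drive_tool --offset '[[0, 0, 0], [0, 0, 0], [0, 0, 0]]' --delta_rot '[[0, 0, 0], [0, 0, 0], [0, 0, 0]]'

```text
time: 8.3
tool_pos: [0.5533, -0.1539, 0.1272]
tool_rot: [170.5, 89.9, -10.4]
ft_force: [0.1, 1.5, 3.2]
finger_gap: 0.0253
```

>>> drive_tool --offset '[[0, -4, 0], [0, -10, 0], [0, -18, 0], [0, -27, 0], [0, -36, 0]]' --delta_rot '[[0, 0, 0], [0, 0, 0], [0, 0, 0], [0, 0, 0], [0, 0, 0]]'

```text
time: 8.72
tool_pos: [0.5539, -0.119, 0.1272]
tool_rot: [115.3, 89.8, -65.7]
ft_force: [1.0, -5.6, 3.2]
finger_gap: 0.026
```

```bash
python3 - <<'E'
from h import *
C=casemat();s,M=st()
im=ctrl.get_image('wrist')
print(s['tool_pos'],s['ft_force'],s['ft_torque'],s['finger_gap'],M.round(4))
cv2.imwrite('pics/w8.png',cv2.resize(im[:,:,::-1],(800,600),interpolation=cv2.INTER_CUBIC))
E
```

```text
[ 0.55390542 -0.11900759  0.12720797] [ 1.04613393 -5.61457601  3.23417632] [-0.70394322  0.01073361  0.09744823] 0.025966161075213417 [[ 0.0013 -0.0177 -0.9998]
 [-0.0029 -0.9998  0.0177]
 [-1.      0.0029 -0.0014]]
```

View pics/w8.png

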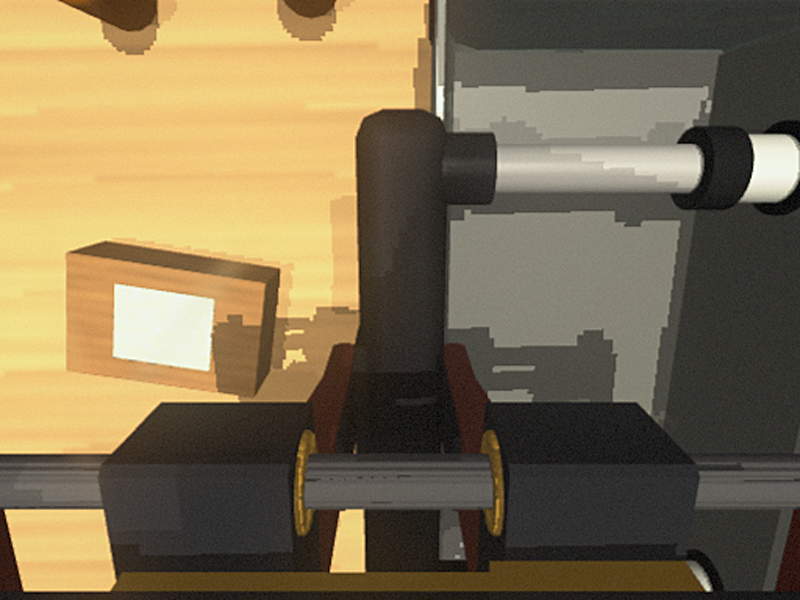

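>>> drive_tool --offset '[[0, -12, 0], [0, -28, 0], [0, -45, 0], [0, -62, 0], [0, -79, 0]]' --delta_rot '[[0, 0, 0], [0, 0, 0], [0, 0, 0], [0, 0, 0], [0, 0, 0]]'

```text
time: 9.18
tool_pos: [0.5552, -0.04, 0.1272]
tool_rot: [111.6, 89.8, -69.4]
ft_force: [1.6, -6.8, 2.9]
finger_gap: 0.0256
```

>>> drive_tool --offset '[[0, -17, 0], [0, -34, 0], [0, -51, 0], [0, -68, 0], [0, -82, 0]]' --delta_rot '[[0, 0, 0], [0, 0, 0], [0, 0, 0], [0, 0, 0], [0, 0, 0]]'

```text
time: 9.6
tool_pos: [0.5565, 0.0426, 0.1272]
tool_rot: [114.3, 89.8, -66.7]
ft_force: [1.4, -6.6, 2.8]
finger_gap: 0.026
```

>>> drive_tool --offset '[[0, -10, 0], [0, -20, 0], [0, -28, 0], [0, -34, 0], [0, -38, 0]]' --delta_rot '[[0, 0, 0], [0, 0, 0], [0, 0, 0], [0, 0, 0], [0, 0, 0]]'

```text
time: 10.02
tool_pos: [0.5571, 0.081, 0.1272]
tool_rot: [132.6, 89.9, -48.4]
ft_force: [-0.2, -3.5, 5.4]
finger_gap: 0.0254
```

>>> drive_tool --offset '[[0, -1.5, 0], [0, -3, 0], [0, -4, 0]]' --delta_rot '[[0, 0, 0], [0, 0, 0], [0, 0, 0]]'

```text
time: 10.27
tool_pos: [0.5572, 0.0847, 0.1272]
tool_rot: [140.8, 89.9, -40.2]
ft_force: [0.7, -4.3, 4.8]
finger_gap: 0.0256
```

Not at the stop yet (about 0.238–0.239). I'm easing on until the force rises.

>>> drive_tool --offset '[[0, -1, 0], [0, -2, 0], [0, -2, 0]]' --delta_rot '[[0, 0, 0], [0, 0, 0], [0, 0, 0]]'

```text
time: 10.52
tool_pos: [0.5572, 0.0855, 0.1272]
tool_rot: [104.2, 89.8, -76.8]
ft_force: [-0.6, -8.1, 5.1]
finger_gap: 0.0258
```

>>> drive_tool --offset '[[0, -1, 0], [0, -1.5, 0], [0, -1.5, 0]]' --delta_rot '[[0, 0, 0], [0, 0, 0], [0, 0, 0]]'

```text
time: 10.77
tool_pos: [0.5572, 0.0854, 0.1272]
tool_rot: [95.3, 89.7, -85.8]
ft_force: [-0.5, -13.5, 5.6]
finger_gap: 0.0258
```

```bash
python3 - <<'E'
from h import *
s,M=st()
im=ctrl.get_image('wrist')
print(s['tool_pos'],s['ft_force'],s['finger_gap'],M.round(4))
cv2.imwrite('pics/w9.png',cv2.resize(im[:,:,::-1],(800,600),interpolation=cv2.INTER_CUBIC))
im=ctrl.get_image('scene')
cv2.imwrite('pics/s9.png',cv2.resize(im[100:310,10:400,::-1],None,fx=2,fy=2,interpolation=cv2.INTER_CUBIC))
im=ctrl.get_image('top'); cv2.imwrite('pics/t9.png',cv2.resize(im[100:290,80:512,::-1],None,fx=1.8,fy=1.8,interpolation=cv2.INTER_CUBIC))
print(ctrl.read_state()['tool_pos'],ctrl.read_state()['ft_force'])
E
```

```text
[0.55718269 0.0854343  0.12716514] [ -0.47297607 -13.51859009   5.63788321] 0.025806130348298102 [[ 4.000e-04 -1.880e-02 -9.998e-01]
 [-5.300e-03 -9.998e-01  1.880e-02]
 [-1.000e+00  5.300e-03 -5.000e-04]]
[0.55719523 0.08542284 0.12716471] [ -0.63325383 -12.62502713   5.16523638]
```

View pics/w9.png

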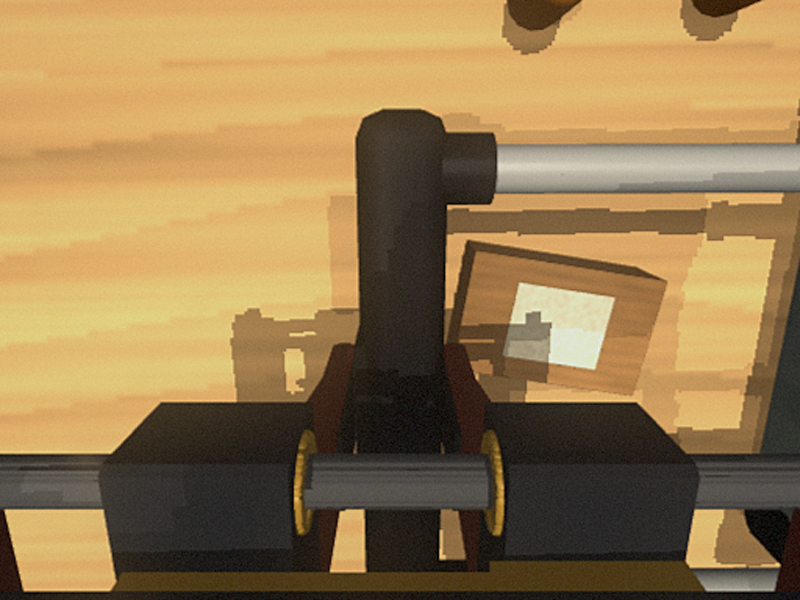

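View pics/s9.png

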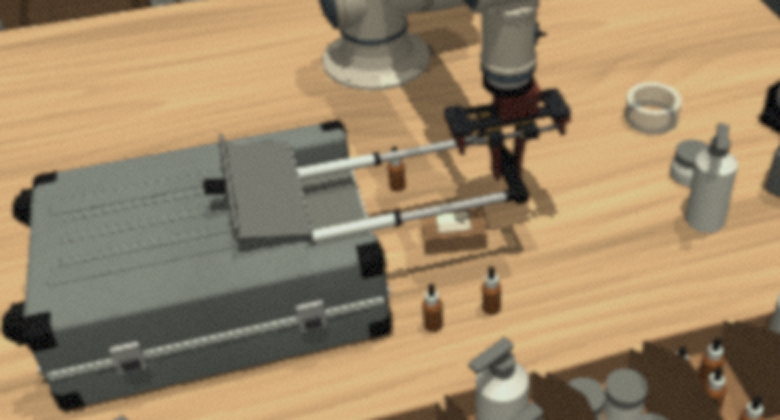

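View pics/t9.png

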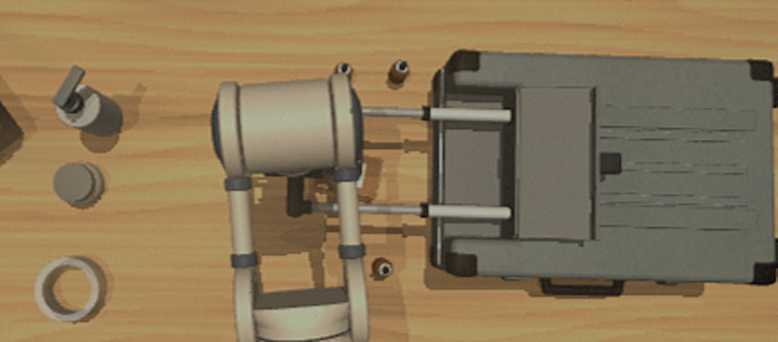

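```bash
python3 -c "
from plant import ctrl
print(ctrl.sign_off())
s=ctrl.read_state();print(s['time'],s['tool_pos'],s['ft_force'],s['finger_gap'])"
```

```text
the job is handed in; nothing more can be done
None
the job is handed in; nothing more can be done
```

The handle is out to its last stop, the cover lies back on its stops, and the gripper is still holding the grip. I handed the job in at about 11 s on the robot's clock.

**What I did:** I pinched the cover's tab from above, swung it over to its stops and let go. I then pinched the middle of the grip with 30 N, which pressed the release. With it held in, I pulled the handle straight out past the first stop.

**Last checks:**
- **At the stop:** the tool had moved about 239 mm and stopped advancing, while the pull rose from about 4 N to 13.5 N. That is about 1 mm short of 240 mm, inside the camera and tool reading error.
- **Release held in:** the finger gap read 25.8 mm, against 26 mm expected with the button fully pressed.
- **Bench:** the pictures show the cover back on its stops and everything else apparently where it stood. I judged that by eye and did not measure each item again. The arm partly hides one dropper bottle and the carton in the top view, but both appear upright and in place in the other views.
- **Disagreement:** the cover looked a few mm shorter than stated in the first fit from the top and scene pictures. The closer wrist picture matched the stated size, so I worked from that.
- **Not checked:** no state reading was available after the hand-in, so my last readings are from just before it.

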